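Sort the wooden offcuts into their trays

ROBOT

A 6-joint arm with a two-finger parallel gripper is mounted at the origin on the work surface; the furniture and walls round the work are solid. World frame = base frame: x ahead of the robot, y to its left, z up, the work surface at z = 0. Lengths are in m, angles in rad, forces in N, time in s.
With the tool pointing down it reaches from about 0.25 to 0.775 m from the base axis. Payload 4 kg.
Tool frame: the origin (TCP) lies at the very end of the fingers, on their centre line; the grasp point (between the pads) lies hold_point_z behind it (hold_point_z is the distance from the TCP to the grasp point, in m); z points along the fingers, y is the direction in which the jaws open and shut (so a half turn about z gives the same grasp; the last joint's range is limited). The gripper opens to 94 mm and grips with 3 to 60 N. Pads are 16 mm wide; open, the fingers measure 119 mm over their backs; the gripper's body (75 mm by 177 mm) begins 78 mm behind the grasp point.
Start: joints at [1.068, 0.087, 1.371, -0, 1.684, -0.103], TCP at [0.214, 0.507, 0.206] pointing down, gripper open.
Joint ranges: [-3.1, 3.1], [-0.76, 2.03], [0.27, 2.55], [-1.08, 4.22], [0.17, 2.65], [-2.57, 2.57]. Speed limits (rad/s): [2.79, 2.79, 3.14, 3.14, 3.14, 3.14].

INTERFACE

Orientations are given as [roll, pitch, yaw] about the fixed x, y, z axes, in that order (R = Rz(yaw) Ry(pitch) Rx(roll)).
In Python, from bench import * gives the robot as it stands.
- The arm moves only by the tool step_arm, never from a script. Its argument "increments" is text: rows parted by semicolons, each of 6 numbers parted by spaces: the shift along the tool's x, y, z in cm, then the turn, a rotation vector about the tool's x, y, z in rad. A call has 1 to 5 rows; each row shifts and turns the commanded pose from where the row before left it, along the tool's axes as they then stand; what a row does not reach is not made up. A row lasts 1/10 s, in which the tool goes at most 50 mm and 8.59 degrees, less where a joint would pass 70% of its speed; a pose out of reach is approached as far as the arm can. A call is refused whole if a number of a shift passes 5 or a number of a turn 0.15, either way. A call with a gripper value outside its range is refused whole. "claw" is the gripper's target within -1 to 1 (shut at 1, half-way at 0, fully open at -1), set as the call begins (left out, the last holds). The fingers move at their own pace and stop on an object; the grip force is fixed at half the most. Time passes only in rows, so rows that do not move let the fingers close. It gives the time, the measured TCP pose, the force and the opening at its end, in the units of the state.
- get_obs(): the state, without advancing time (a new reading comes with each control period).
- snapshot(name): name is "scene" or "top" or "wrist"; returns the picture (420x560x3 uint8, red, green, blue); there is no depth.
- calibration(name): a dict with "camera_matrix" (3x3 intrinsics, pixels), "k1" (the pictures are not rectified: a ray, as slopes to the right and down, at radius r is drawn at 1 + k1 r^2 times it, then the intrinsics apply), "eye" and "orientation" of the camera in the world; the wrist camera has in their place "tool_from_camera" (4x4, takes a point from camera to tool coordinates, whose origin is the TCP and whose axes are the flange's). Camera axes: x right, y up, looking along -z (the intrinsics and any distortion apply to the point x, -y, -z); pixel columns grow to the right and rows downward; lengths in m; the calibration is good to about 2 mm. A picture is of the moment at which its call begins: read the wrist's pose just before it. calibration takes no time and is no camera call.
- close_job(): hands the job in, once; it reports no verdict.
The state is a dict: "time": time; "joint_positions": joint angles; "qvel": joint speeds; "joint_torque": joint torques, N m; "tool_pos": TCP position; "ee_rot": TCP orientation; "wrist_force": force on the tool from outside, world axes, zero at the start; "wrist_torque": the same for the moment, N m; "width": finger opening in m.
Only numpy, scipy, OpenCV 4.12 (cv2) and the standard library are available. Lean on these libraries where they do the work, as an engineer would, in place of code of your own. Each camera call takes 0.05 s, during which the arm holds its last target. There are 200 camera calls.

TASK

Put the four wooden offcuts away into the trays: the long strip into the long narrow tray, the short wide strip into the short wide tray, and the two blocks together into the tray with the extra lips at mid-length, one behind the other with a visible gap between them. Each piece must lie flat on its tray's floor within the lips, along the tray. Leave the sanding block, the hex key and the marker where they lie.

Things in the scene. Friction and masses are not known exactly. Their poses are not given: they have to be found in the camera images.
- strip_long: Long wooden strip (pale, layered wood), 40 x 160 x 18 mm, 0.08 kg, lying flat and loose. Origin: centre of its underside; its y axis runs along the 160 mm length, z up.
- strip_short: Short wide wooden strip (plain light brown board), 55 x 120 x 18 mm, 0.08 kg, lying flat and loose. Origin: centre of its underside; y along the 120 mm length, z up.
- block_tall: Taller, longer wooden block (brown, grained), 45 x 90 x 36 mm (36 high), 0.1 kg, loose. Origin: centre of its underside; y along the 90 mm length, z up.
- block_low: Lower, shorter wooden block (brown, grained), 50 x 75 x 30 mm (30 high), 0.08 kg, loose. Origin: centre of its underside; y along the 75 mm length, z up.
- tray_long: Long narrow tray for the long strip, the narrowest of the three: 62 x 182 mm inside the lips (74 x 194 mm outside). Fixed to the table. Wooden floor 4 mm thick; aluminium lips 6 mm thick, tops 12 mm above the table, at the corners only (22 mm along each long side): the long sides are open for fingers. Origin: centre of its underside, at table height; y along the length.
- tray_short: Short wide tray for the short wide strip, the shortest of the three: 77 x 142 mm inside the lips (89 x 154 mm outside). Fixed to the table. Wooden floor 4 mm thick; aluminium lips 6 mm thick, tops 12 mm above the table, at the corners only (22 mm along each long side): the long sides are open for fingers. Origin: centre of its underside, at table height; y along the length.
- tray_pair: Longest tray, for the two blocks: 72 x 208 mm inside the lips, 84 x 220 outside. Told by an extra pair of lips, 18 mm long, midway along its long sides. Fixed. Otherwise made as the other trays (floor 4 mm, aluminium lips 6 mm thick, tops at 12 mm). Origin: centre of its underside, y along the length. Blocks fit e.g. with centres at x = 0, y = -48 mm (90 mm block) and +54 mm (75 mm block).
- sanding_block: Bystander, to be left alone: cork sanding block with a red-brown abrasive lower half, 62 x 111 x 32 mm, loose. Origin: centre of its underside; y along the length.
- hex_key: Bystander, to be left alone: grey steel L-shaped hex key, 40 x 105 x 9 mm over all, loose. Origin: centre of its outline's underside; y along the long arm.
- marker_black: Bystander, to be left alone: white felt marker with a black cap, 16 x 128 x 18 mm, loose. Origin: centre of its underside; y along the length.
Mind the look-alikes: they are no part of the job. What is shaped like the strip_long but green is not meant.

How it is judged:
At the end, for the whole second after the job is handed in: Each strip lies in its own tray, centred within 13.5 mm; both blocks lie within the lips of the tray with extra lips, centres over 84.5 mm apart (2 mm gap); all flat on the floor (within 2.5 mm), along the tray within 0.3 rad, at rest and released; no bystander moved over 15 mm (x of strip_long in the frame of tray_long between -0.0135 and 0.0135 m and y of strip_long in the frame of tray_long between -0.0135 and 0.0135 m and z of strip_long in the frame of tray_long between 0.001 and 0.0065 m and angle between each of strip_long, strip_short, block_tall, block_low's own z axis and vertical below 0.06 rad and angle between the y axis of strip_long and the y axis of tray_long, either way round below 0.3 rad and linear speed of each of strip_long, strip_short, block_tall, block_low below 0.01 m/s and angular speed of each of strip_long, strip_short, block_tall, block_low below 0.1 rad/s and contact force between each of strip_long, strip_short, block_tall, block_low and the fingers below 0.05 N and x of strip_short in the frame of tray_short between -0.0135 and 0.0135 m and y of strip_short in the frame of tray_short between -0.0135 and 0.0135 m and z of strip_short in the frame of tray_short between 0.001 and 0.0065 m and angle between the y axis of strip_short and the y axis of tray_short, either way round below 0.3 rad and x of block_tall in the frame of tray_pair between -0.016 and 0.016 m and y of block_tall in the frame of tray_pair between -0.061 and 0.061 m and z of block_tall in the frame of tray_pair between 0.001 and 0.0065 m and angle between the y axis of each of block_tall, block_low and the y axis of tray_pair, either way round below 0.3 rad and x of block_low in the frame of tray_pair between -0.0135 and 0.0135 m and y of block_low in the frame of tray_pair between -0.0685 and 0.0685 m and z of block_low in the frame of tray_pair between 0.001 and 0.0065 m and horizontal distance between block_tall and block_low above 0.0845 m); the robot touches nothing.
It fails at once if the sanding block was moved by more than 15 mm (distance of sanding_block from where it was at the start of the episode above 0.015 m).
It fails at once if the hex key was moved by more than 15 mm (distance of hex_key from where it was at the start of the episode above 0.015 m).
It fails at once if the marker was moved by more than 15 mm (distance of marker_black from where it was at the start of the episode above 0.015 m).
It also fails if it takes over 93 s, if anything falls off the work surface, if the arm or the gripper's body presses on something with over 40 N, if the wrist force passes 120 N, or if a joint passes its speed limit or range.

## Working session

There is one attempt and no reset: what is moved stays moved. The work goes in short steps, Python scripts to look and compute and a tool call to move; the robot and the scene stay as the last step left them, time stands still between calls to the robot, and variables do not carry over. Pictures are saved under pics/ and viewed, about 12 in all and at most 16, crops included, and the job is handed in when it is done.

Besides the shell and the picture viewer there is one more tool, called after ">>>" as name(argument=value, ...) on one line, values as JSON. step_arm: Moves the arm, as the interface text tells. Its arguments: {"type":"object","properties":{"increments":{"type":"string"},"claw":{"type":"number"}},"required":["increments"]}

```bash
ls; mkdir -p pics; python3 - <<'E'
from bench import *
import cv2
o=get_obs(); print(o)
for n in ("top","scene"):
    im=snapshot(n); cv2.imwrite(f"pics/{n}0.png",cv2.resize(im[:,:,::-1],(784,588),interpolation=cv2.INTER_CUBIC)); cv2.imwrite(f"pics/raw_{n}0.png",im[:,:,::-1])
    print(calibration(n))
print(calibration("wrist"))
E
```

```text
pics
{'time': 0.0, 'joint_positions': array([ 1.06787771e+00,  8.79520146e-02,  1.37225355e+00, -1.51753533e-05,
        1.68361709e+00, -1.03075712e-01]), 'qvel': array([ 4.03843398e-04,  3.63801588e-05,  7.21121475e-04, -6.05720423e-04,
        2.52726900e-03,  7.74359711e-04]), 'joint_torque': array([ 7.57725084e-04, -3.40182638e+01, -3.02429903e+01,  7.16538448e-02,
        3.30405752e-02, -1.03187108e-04]), 'tool_pos': array([0.21382635, 0.50612588, 0.20430619]), 'ee_rot': array([-3.13937293e+00, -2.14449858e-04,  2.74174782e+00]), 'wrist_force': array([-0.57389313, -0.2862379 ,  0.68621512]), 'wrist_torque': array([ 0.03991837, -0.01697607, -0.01375422]), 'width': 0.09396801068568574}
{'camera_matrix': array([[495.08508669,   0.        , 282.73792178],
       [  0.        , 495.08508669, 207.37585139],
       [  0.        ,   0.        ,   1.        ]]), 'k1': -0.005549129170489566, 'eye': array([0.21399715, 0.01614999, 1.51970538]), 'orientation': array([ 0.17972311, -0.00351471, -1.5943709 ])}
{'camera_matrix': array([[466.93455576,   0.        , 291.67407788],
       [  0.        , 466.93455576, 211.03933531],
       [  0.        ,   0.        ,   1.        ]]), 'k1': -0.0511641743376612, 'eye': array([ 0.07334471, -0.79481934,  0.67676296]), 'orientation': array([ 0.93662859, -0.01467014, -0.44915842])}
{'camera_matrix': array([[305.96328909,   0.        , 278.95591142],
       [  0.        , 305.96328909, 208.61261067],
       [  0.        ,   0.        ,   1.        ]]), 'k1': -0.026859876577239837, 'tool_from_camera': array([[-6.13951129e-04,  9.65979257e-01,  2.58618828e-01,
         7.46497076e-02],
       [ 9.99999726e-01,  4.85893298e-04,  5.59078064e-04,
        -1.14568408e-03],
       [ 4.14396657e-04,  2.58619101e-01, -9.65979290e-01,
        -1.78459367e-01],
       [ 0.00000000e+00,  0.00000000e+00,  0.00000000e+00,
         1.00000000e+00]])}
```

View pics/top0.png

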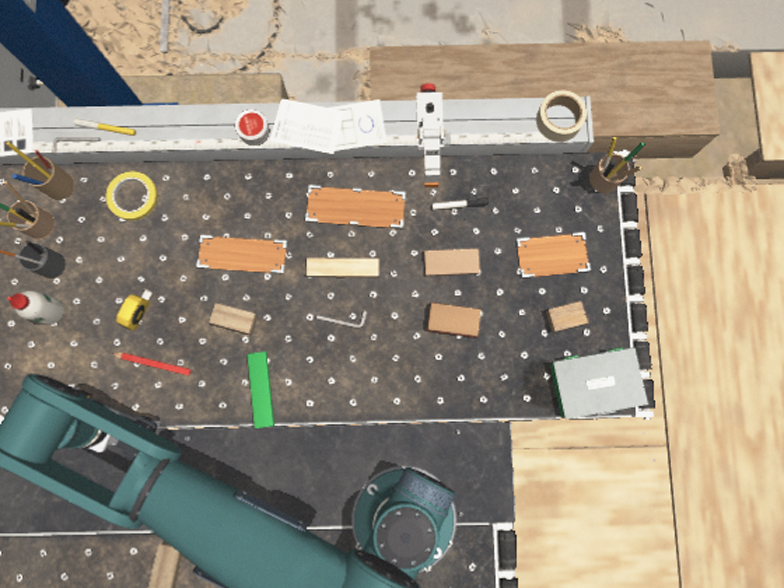

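View pics/scene0.png

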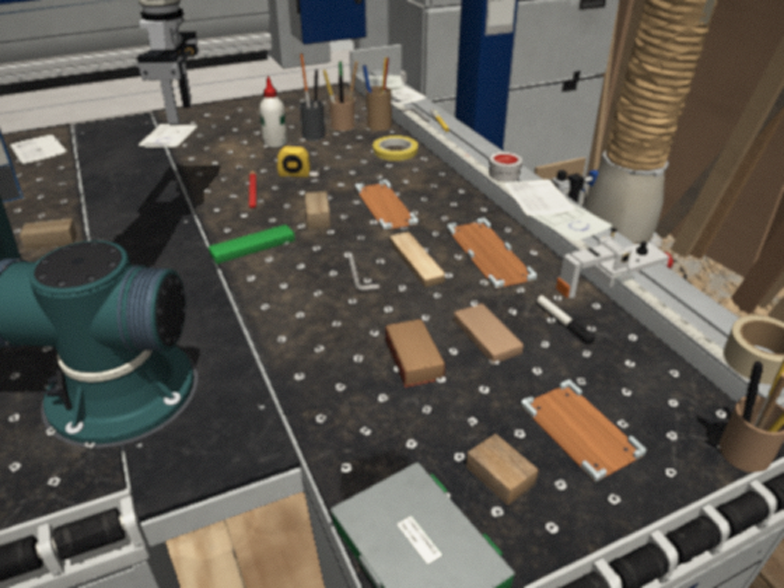

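The top view shows, in 784x588 px:
- Trays: pair (355,206), long (242,254), short (553,255).
- Strips: long (343,267), short (452,262).
- Blocks: left and longer, so tall (233,318); right, so low (567,316).
- Bystanders: sanding block (454,319), hex key (343,320), marker (460,204).

```bash
cat > h.py <<'E'
import numpy as np, cv2
from scipy.spatial.transform import Rotation as R
from bench import *
def cam(name,o=None):
    c=calibration(name)
    if name=="wrist":
        T=np.eye(4);T[:3,:3]=R.from_euler('xyz',o['ee_rot']).as_matrix();T[:3,3]=o['tool_pos']
        T=T@c['tool_from_camera'];return c,T[:3,:3],T[:3,3]
    return c,R.from_euler('xyz',c['orientation']).as_matrix(),c['eye']
def p2w(name,uv,z,o=None):
    c,Rm,e=cam(name,o);K=c['camera_matrix']
    d=(np.asarray(uv,float).reshape(-1,2)-K[:2,2])/[K[0,0],K[1,1]]
    s=d.copy()
    for _ in range(6): s=d/(1+c['k1']*(s**2).sum(1,keepdims=True))
    r=np.c_[s[:,0],-s[:,1],-np.ones(len(s))]@Rm.T
    return e+r*((z-e[2])/r[:,2:])
def w2p(name,P,o=None):
    c,Rm,e=cam(name,o);K=c['camera_matrix']
    p=(np.asarray(P,float).reshape(-1,3)-e)@Rm;s=np.c_[p[:,0]/-p[:,2],p[:,1]/p[:,2]]
    s=s*(1+c['k1']*(s**2).sum(1,keepdims=True));return s*[K[0,0],K[1,1]]+K[:2,2]
def comp(mask,seed):
    n,l,st,ce=cv2.connectedComponentsWithStats(mask.astype(np.uint8))
    ys,xs=np.nonzero(l);d=np.hypot(xs-seed[0],ys-seed[1]);k=l[ys[d.argmin()],xs[d.argmin()]]
    return l==k
def rect(name,m,z,o=None):
    "min area rectangle of the mask's outline cast on plane z: centre, long, short, angle of long axis"
    c=max(cv2.findContours(m.astype(np.uint8),0,1)[0],key=cv2.contourArea)[:,0]
    P=p2w(name,c,z,o)[:,:2]
    (cx,cy),(a,b),t=cv2.minAreaRect((P*1000).astype(np.float32))
    t=np.deg2rad(t)
    if a<b:a,b,t=b,a,t+np.pi/2
    return np.round([cx,cy,a,b,np.rad2deg((t)%np.pi)],1)
E
python3 - <<'E'
from h import *
im=cv2.imread("pics/raw_top0.png")
hsv=cv2.cvtColor(im,cv2.COLOR_BGR2HSV)
m=(hsv[...,1]>60)&(hsv[...,2]>100)&(hsv[...,0]<25)
for n,s,z in [("tray_pair",(355,206),.004),("tray_long",(242,254),.004),("tray_short",(553,255),.004),("strip_long",(343,267),.018),("strip_short",(452,262),.018),("tall",(233,318),.036),("low",(567,316),.03),("sand",(454,319),.032)]:
    s=np.array(s)/1.4; k=comp(m,s); print(n,hsv[int(s[1]),int(s[0])],k.sum(),rect("top",k,z))
for n,s in [("marker",(460,204)),("hex",(343,320)),("stop",(432,185)),("caseL",(555,385))]:print(n,p2w("top",np.array(s)/1.4,0)[0])
E
```

```text
tray_pair [ 13 138 220] 1672 [684.9  91.3 222.6  86.4  84.2]
tray_long [ 13 136 218] 1361 [580.9 347.2 196.6  77.4  85. ]
tray_short [ 15 132 235] 1277 [ 563.1 -349.3  156.1   91.1   94.5]
strip_long [ 22  47 244] 267 [542.6 121.9 158.7  41.2  88.7]
strip_short [ 15  81 223] 697 [ 548.2 -120.7  121.5   57.3   88.7]
tall [ 17  75 205] 518 [424.9 361.1 112.1  60.2  75.7]
low [ 16  93 216] 422 [ 420.3 -367.5   77.4   51.6  102.7]
sand [ 15 107 213] 744 [ 417.9 -120.1  111.2   63.2   80.8]
marker [ 0.68663525 -0.14675274  0.        ]
hex [0.42592316 0.1226448  0.        ]
stop [ 0.73334667 -0.08437533  0.        ]
caseL [ 0.27252518 -0.33719183  0.        ]
```

```bash
cat >> h.py <<'E'
def go(x,y,z,yawdeg,n=5,o=None):
    "rows (tool axes, cm/rad) that lead straight to the pose, tool down"
    o=o or get_obs();R0=R.from_euler('xyz',o['ee_rot']);R1=R.from_euler('xyz',[np.pi,0,np.deg2rad(yawdeg)])
    rv=(R0.inv()*R1).as_rotvec()/n;d=(np.array([x,y,z])-o['tool_pos'])/n*100;rows=[]
    for i in range(n):
        rows.append(np.r_[np.round((R0*R.from_rotvec(rv*i)).inv().apply(d),2),np.round(rv,3)])
    print("; ".join(" ".join(f"{v:g}" for v in r) for r in rows))
E
python3 -c "
from h import *
go(.425,.361,.18,76,10)"
```

```text
-2.51 -0.52 0.25 -0 0 0.142; -2.56 -0.16 0.24 -0 0 0.142; -2.55 0.21 0.24 -0 0 0.142; -2.5 0.56 0.24 -0 0 0.142; -2.39 0.91 0.24 -0 0 0.142; -2.24 1.24 0.24 -0 0 0.142; -2.05 1.54 0.24 -0 0 0.142; -1.81 1.82 0.24 -0 0 0.142; -1.53 2.05 0.24 -0 0 0.142; -1.23 2.25 0.24 -0 0 0.142
```

>>> step_arm(increments="-2.5 -0.5 0.2 0 0 0.14; -2.5 -0.2 0.2 0 0 0.14; -2.5 0.2 0.2 0 0 0.14; -2.5 0.6 0.2 0 0 0.14; -2.4 0.9 0.2 0 0 0.14", claw=-1)

```text
time: 0.6
tool_pos: [0.3194, 0.4341, 0.1948]
ee_rot: [-3.141, 0.0, 2.036]
wrist_force: [0.0, 0.3, 0.3]
width: 0.0935
```

>>> step_arm(increments="-2.2 1.2 0.2 0 0 0.14; -2.1 1.5 0.2 0 0 0.14; -1.8 1.8 0.2 0 0 0.14; -1.5 2.1 0.2 0 0 0.14; -1.2 2.3 0.2 0 0 0.14")

```text
time: 1.1
tool_pos: [0.4257, 0.3628, 0.1848]
ee_rot: [-3.141, 0.001, 1.336]
wrist_force: [0.9, 0.8, 0.1]
width: 0.0938
```

>>> step_arm(increments="0 0 0 0 0 0.02; 0 0 0 0 0 0; 0 0 0 0 0 0")

```text
time: 1.4
tool_pos: [0.4244, 0.3641, 0.1854]
ee_rot: [-3.141, -0.0, 1.324]
wrist_force: [0.1, -1.0, -0.4]
width: 0.0938
```

```bash
python3 - <<'E'
from h import *
o=get_obs(); im=snapshot("wrist")[:,:,::-1]; cv2.imwrite("pics/w1.png",im)
print(o['time'],o['tool_pos'],np.rad2deg(o['ee_rot']))
p=w2p("wrist",[[.425,.361,.036]],o)[0];print(p)
hsv=cv2.cvtColor(im.copy(),cv2.COLOR_BGR2HSV)
m=(hsv[...,1]>60)&(hsv[...,2]>100)&(hsv[...,0]<25)
k=comp(m,p);print(k.sum(),rect("wrist",k,.036,o)); cv2.imwrite("pics/w1m.png",k*255)
E
```

```text
1.4 [0.42440824 0.36409516 0.18536661] [-1.79955469e+02 -3.09006232e-03  7.58623845e+01]
[280.11331197 198.79321251]
2345 [431.8 361.4  91.4  46.2  75.2][ WARN:0@2.071] global loadsave.cpp:1063 imwrite_ Unsupported depth image for selected encoder is fallbacked to CV_8U.
```

View pics/w1.png

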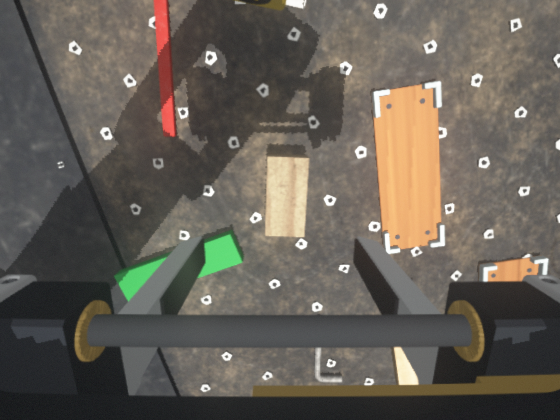

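The block_tall is at wrist px (287,195), clear of the neighbours; the mask gives 91x46 mm at (432,361), yaw 75.

```bash
python3 -c "
from h import *
go(.432,.3614,.010,75.2,5)
print(p2w('top',np.array([[248,352],[268,352]])/1.4,.018))"
```

```text
-0.02 0.16 3.51 -0 -0 0.002; -0.02 0.16 3.51 -0 -0 0.002; -0.02 0.16 3.51 -0 -0 0.002; -0.02 0.16 3.51 -0 -0 0.002; -0.02 0.16 3.51 -0 -0 0.002
[[0.35823992 0.32777382 0.018     ]
 [0.35724138 0.28447482 0.018     ]]
```

>>> step_arm(increments="0 0.4 3.5 0 0 0.01; 0 0.4 3.5 0 0 0; 0 0 3.5 0 0 0; -0.1 0 3.5 0 0 0; 0 0 3.4 0 0 0")

```text
time: 1.95
tool_pos: [0.4317, 0.3613, 0.0104]
ee_rot: [3.141, -0.001, 1.314]
wrist_force: [0.7, -0.7, 0.4]
width: 0.0941
```

>>> step_arm(increments="0 0 0 0 0 0; 0 0 0 0 0 0; 0 0 0 0 0 0; 0 0 0 0 0 0; 0 0 0 0 0 0", claw=1)

```text
time: 2.45
tool_pos: [0.4338, 0.3615, 0.0136]
ee_rot: [3.139, -0.003, 1.312]
wrist_force: [-0.3, -0.4, -0.2]
width: 0.0571
```

>>> step_arm(increments="0 0 0 0 0 0; 0 0 0 0 0 0; 0 0 0 0 0 0; 0 0 0 0 0 0", claw=1)

```text
time: 2.85
tool_pos: [0.433, 0.361, 0.0123]
ee_rot: [3.141, -0.001, 1.312]
wrist_force: [-1.4, 0.2, 4.9]
width: 0.0448
```

```bash
python3 -c "
from h import *
o=get_obs();print(o['tool_pos'],o['width'])
o['tool_pos']=o['tool_pos']+[0,0,.12]
go(.6898,.1388,.12,84.2,7,o)"
```

```text
[0.43296508 0.36095781 0.01234757] 0.04480126910336698
-2.13 4.36 0.18 0 -0 -0.023; -2.23 4.31 0.18 0 -0 -0.023; -2.32 4.26 0.18 0 -0 -0.023; -2.42 4.21 0.18 0 -0 -0.023; -2.51 4.15 0.18 0 -0 -0.023; -2.6 4.09 0.18 0 -0 -0.023; -2.7 4.03 0.18 0 -0 -0.023
```

>>> step_arm(increments="0 0 -3 0 0 0; 0 0 -4 0 0 0; 0 0 -4 0 0 0; -2.1 4.3 0 0 0 -0.023; -2.2 4.3 0 0 0 -0.023")

```text
time: 3.35
tool_pos: [0.5067, 0.2984, 0.1233]
ee_rot: [3.138, -0.002, 1.362]
wrist_force: [0.2, 0.6, -1.8]
width: 0.0452
```

>>> step_arm(increments="-2.3 4.3 0 0 0 -0.023; -2.4 4.2 0 0 0 -0.023; -2.5 4.2 0 0 0 -0.023; -2.6 4.1 0 0 0 -0.023; -2.7 4 0 0 0 -0.023")

```text
time: 3.85
tool_pos: [0.691, 0.1382, 0.12]
ee_rot: [-3.14, 0.0, 1.474]
wrist_force: [-0.1, 0.6, -0.7]
width: 0.0448
```

>>> step_arm(increments="0 0 0 0 0 0; 0 0 0 0 0 0")

```text
time: 4.05
tool_pos: [0.69, 0.1386, 0.1192]
ee_rot: [-3.138, 0.0, 1.47]
wrist_force: [-0.3, 0.2, -0.8]
width: 0.0444
```

```bash
python3 - <<'E'
from h import *
o=get_obs(); im=snapshot("wrist")[:,:,::-1].copy(); cv2.imwrite("pics/w2.png",im)
print(o['time'],o['tool_pos'],np.rad2deg(o['ee_rot']),o['width'])
hsv=cv2.cvtColor(im,cv2.COLOR_BGR2HSV)
m=(hsv[...,1]>60)&(hsv[...,2]>100)&(hsv[...,0]<25)
m=m|((hsv[...,2]>190)&(hsv[...,1]<60))
print(w2p("wrist",[[.685,.091,.004],[.685+.0112,.2,.004],[.6898,.1388,.01]],o))
t=snapshot("top")[:,:,::-1]; cv2.imwrite("pics/t2.png",t)
go(.6898,.1388,.019,84.2,4)
E
```

```text
4.05 [0.69001461 0.13856007 0.11919751] [-1.79815312e+02  2.21753937e-02  8.42440211e+01] 0.04444681885925302
[[279.13783029 248.79706301]
 [279.30927    139.98853224]
 [279.07696586 205.08905418]]
-0.04 0.02 2.54 -0 -0 0.001; -0.04 0.02 2.54 -0 -0 0.001; -0.04 0.02 2.54 -0 -0 0.001; -0.04 0.02 2.54 -0 -0 0.001
```

View pics/w2.png

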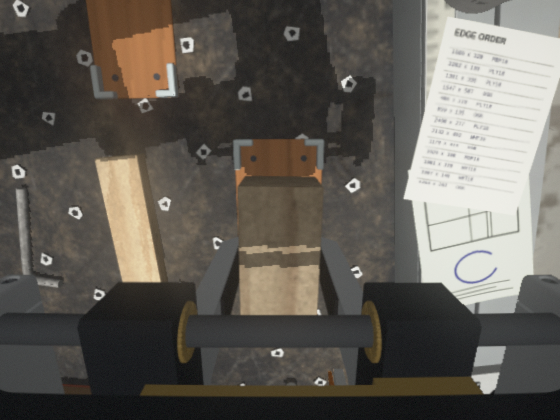

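The far lips of the pair tray are at rows 139–141 and centred on column 279.5, which matches the prediction. The block is held straight above it, so I lower and release.

>>> step_arm(increments="0 0 3 0 0 0; 0 0 3 0 0 0; 0 0 2.5 0 0 0; 0 0 1.4 0 0 0; 0 0 0 0 0 0")

```text
time: 4.65
tool_pos: [0.6874, 0.1409, 0.0198]
ee_rot: [-3.136, 0.001, 1.474]
wrist_force: [-0.1, 0.4, -0.9]
width: 0.0447
```

```bash
python3 - <<'E'
from h import *
o=get_obs();print(o['tool_pos'],o['wrist_force'])
E
```

```text
[0.68738828 0.14091964 0.01976937] [-0.10908594  0.38424833 -0.87736631]
```

>>> step_arm(increments="0 0 0.2 0 0 0; 0 0 0 0 0 0; 0 0 0 0 0 0")

```text
time: 4.95
tool_pos: [0.6912, 0.1402, 0.0226]
ee_rot: [3.138, -0.001, 1.473]
wrist_force: [-0.8, -1.0, -1.8]
width: 0.0446
```

>>> step_arm(increments="0 0 0 0 0 0; 0 0 0 0 0 0; 0 0 0 0 0 0; 0 0 0 0 0 0; 0 0 0 0 0 0", claw=-0.5)

```text
time: 5.45
tool_pos: [0.6901, 0.1399, 0.0206]
ee_rot: [3.141, -0.0, 1.473]
wrist_force: [-0.1, 0.2, 0.3]
width: 0.0702
```

>>> step_arm(increments="0 0 -3 0 0 0; 0 0 -4 0 0 0; 0 0 -4 0 0 0; 0 0 -2 0 0 0; 0 0 0 0 0 0")

```text
time: 5.95
tool_pos: [0.6924, 0.1402, 0.1562]
ee_rot: [3.132, -0.002, 1.473]
wrist_force: [0.1, -0.8, -0.5]
width: 0.0703
```

```bash
python3 - <<'E'
from h import *
o=get_obs();print(o['tool_pos'],o['wrist_force'])
go(.553,.128,.16,88.7,4)
E
```

```text
[0.69238769 0.14021107 0.15618156] [ 0.12365757 -0.84536041 -0.52573528]
-0.64 -3.44 -0.13 0.002 -0 -0.019; -0.58 -3.45 -0.12 0.002 -0 -0.019; -0.51 -3.46 -0.11 0.002 -0 -0.019; -0.45 -3.47 -0.1 0.002 -0 -0.019
```

>>> step_arm(increments="-0.6 -3.8 -0.1 0 0 -0.02; -0.6 -3.8 -0.1 0 0 -0.02; -0.5 -3.7 0 0 0 -0.02; -0.5 -3.7 0 0 0 -0.02; 0 0 0 0 0 0")

```text
time: 6.45
tool_pos: [0.533, 0.1279, 0.1491]
ee_rot: [-3.134, 0.001, 1.554]
wrist_force: [-0.0, 0.1, -0.9]
width: 0.0702
```

```bash
cat > look.py <<'E'
from h import *
import sys
def look(name,p,s=60,v=100):
    o=get_obs(); im=snapshot("wrist")[:,:,::-1].copy(); cv2.imwrite(f"pics/{name}.png",im)
    print(o['time'],o['tool_pos'],np.rad2deg(o['ee_rot']),o['width'])
    hsv=cv2.cvtColor(im,cv2.COLOR_BGR2HSV)
    m=(hsv[...,1]>s)&(hsv[...,2]>v)&(hsv[...,0]<28)
    q=w2p("wrist",[p],o)[0];k=comp(m,q);print(q,k.sum(),rect("wrist",k,p[2],o))
    return o,k
E
python3 - <<'E'
from look import *
o,k=look("w3",[.5426,.1219,.018],30)
go(.5426,.1219,.007,88.7,4)
E
```

```text
6.45 [0.53304814 0.12789413 0.14912432] [-1.79538884e+02  5.82299985e-02  8.90233677e+01] 0.07023362575198287
[289.3273341 205.4217637] 34306 [6.136e+02 1.002e+02 3.403e+02 2.055e+02 3.000e-01]
-0.15 0.18 3.58 -0.001 0 0.001; -0.15 0.18 3.58 -0.001 0 0.001; -0.15 0.17 3.58 -0.001 0 0.001; -0.15 0.17 3.58 -0.001 0 0.001
```

View pics/w3.png

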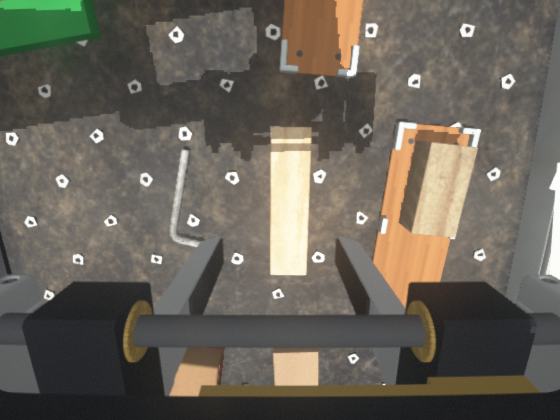

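The picture shows block_tall standing in the far end of the pair tray. The long strip spans px (271,127) to (306,275).

```bash
python3 - <<'E'
from h import *
o=get_obs()
im=cv2.imread("pics/w3.png");hsv=cv2.cvtColor(im,cv2.COLOR_BGR2HSV)
m=(hsv[...,2]>110)&(hsv[...,1]>40); r=np.zeros_like(m);r[122:285,255:325]=m[122:285,255:325]
k=comp(r,(290,200));print(k.sum(),rect("wrist",k,.018,o))
P=p2w("wrist",[[271,127],[312,128],[306,275],[272,275]],.018,o);print(P[:,:2].round(4),P.mean(0))
go(.5426,.1219,.005,88.7,5)
E
```

```text
6730 [545.2 116.2 173.5  75.   91.1]
[[0.5289 0.2017]
 [0.5692 0.2001]
 [0.564  0.0412]
 [0.526  0.0418]] [0.54705004 0.1212072  0.018     ]
-0.12 0.14 2.9 -0.001 0 0.001; -0.12 0.14 2.9 -0.001 0 0.001; -0.12 0.14 2.9 -0.001 0 0.001; -0.12 0.14 2.9 -0.001 0 0.001; -0.12 0.14 2.9 -0.001 0 0.001
```

>>> step_arm(increments="-0.6 1 2 0 0 0; 0 0 3.5 0 0 0; 0 0 4 0 0 0; 0 0 3 0 0 0; 0 0 1 0 0 0")

```text
time: 7.0
tool_pos: [0.5465, 0.1215, 0.0122]
ee_rot: [-3.133, 0.001, 1.552]
wrist_force: [-0.4, 0.5, -0.7]
width: 0.0698
```

>>> step_arm(increments="0 0 0 0 0 0; 0 0 0 0 0 0; 0 0 0 0 0 0")

```text
time: 7.3
tool_pos: [0.5508, 0.1223, 0.0198]
ee_rot: [3.137, -0.001, 1.553]
wrist_force: [0.6, -0.8, -0.0]
width: 0.0705
```

>>> step_arm(increments="0 -0.3 0.4 0 0 0; 0 0 0 0 0 0; 0 0 0 0 0 0; 0 0 0 0 0 0")

```text
time: 7.7
tool_pos: [0.5458, 0.1221, 0.0138]
ee_rot: [3.141, -0.0, 1.553]
wrist_force: [0.8, -0.4, -0.4]
width: 0.0708
```

```bash
python3 - <<'E'
from h import *
for i in range(4):
    snapshot("top");o=get_obs();print(o['time'],o['tool_pos'],o['ee_rot'],o['qvel'].round(3))
E
```

```text
7.75 [0.54586724 0.12210563 0.0137874 ] [ 3.14101749e+00 -1.21069730e-04  1.55279418e+00] [ 0.     0.003  0.002 -0.001 -0.001  0.   ]
7.8 [0.54583662 0.12211852 0.01366951] [ 3.14120839e+00 -1.31438329e-04  1.55280656e+00] [ 0.001  0.004  0.     0.    -0.001  0.   ]
7.85 [0.54580752 0.12211092 0.0136098 ] [ 3.14133862e+00 -1.23384812e-04  1.55281644e+00] [-0.002  0.002  0.002 -0.    -0.    -0.001]
7.9 [0.54580121 0.12211065 0.01356054] [ 3.14141272e+00 -1.27309053e-04  1.55277203e+00] [-0.     0.001  0.002 -0.002  0.002 -0.001]
```

>>> step_arm(increments="0 0 0.4 0 0 0; 0 0 0.4 0 0 0; 0 0 0 0 0 0; 0 0 0 0 0 0; 0 0 0 0 0 0")

```text
time: 8.4
tool_pos: [0.5458, 0.1221, 0.0055]
ee_rot: [3.142, -0.0, 1.553]
wrist_force: [-0.4, 0.3, 0.4]
width: 0.0702
```

>>> step_arm(increments="0 0 0 0 0 0; 0 0 0 0 0 0; 0 0 0 0 0 0; 0 0 0 0 0 0; 0 0 0 0 0 0", claw=1)

```text
time: 8.9
tool_pos: [0.5456, 0.1221, 0.0055]
ee_rot: [-3.141, -0.0, 1.553]
wrist_force: [-1.1, 0.6, 1.0]
width: 0.0395
```

```bash
python3 -c "
from h import *
o=get_obs();print(o['tool_pos'],o['width'])
o['tool_pos']=o['tool_pos']+[0,0,.10]
go(.5809,.3472,.11,85,6,o)"
```

```text
[0.54555924 0.12210039 0.00553017] 0.03952596467648507
3.76 0.52 -0.07 -0 -0 0.012; 3.77 0.48 -0.07 -0 -0 0.012; 3.77 0.43 -0.07 -0 -0 0.012; 3.78 0.39 -0.07 -0 -0 0.012; 3.78 0.35 -0.07 -0 -0 0.012; 3.79 0.3 -0.07 -0 -0 0.012
```

>>> step_arm(increments="0 0 -2 0 0 0; 0 0 -4 0 0 0; 0 0 -4 0 0 0; 3.8 0.5 0 0 0 0.012; 3.8 0.5 0 0 0 0.012")

```text
time: 9.4
tool_pos: [0.5592, 0.1982, 0.1081]
ee_rot: [3.137, -0.001, 1.526]
wrist_force: [-0.7, -0.7, -1.5]
width: 0.0395
```

>>> step_arm(increments="3.8 0.4 0 0 0 0.012; 3.8 0.4 0 0 0 0.012; 3.8 0.3 0 0 0 0.012; 3.8 0.3 0 0 0 0.012; 0 0 0 0 0 0")

```text
time: 9.9
tool_pos: [0.5799, 0.3533, 0.1041]
ee_rot: [-3.14, -0.002, 1.486]
wrist_force: [0.3, -1.0, -1.3]
width: 0.0398
```

>>> step_arm(increments="0 0 0 0 0 0; 0 0 0 0 0 0; 0 0 0 0 0 0; 0 0 0 0 0 0; 0 0 0 0 0 0")

```text
time: 10.4
tool_pos: [0.5809, 0.3479, 0.1058]
ee_rot: [3.141, -0.0, 1.48]
wrist_force: [0.1, -0.2, -0.0]
width: 0.0396
```

```bash
python3 - <<'E'
from h import *
o=get_obs(); im=snapshot("wrist")[:,:,::-1].copy(); cv2.imwrite("pics/w4.png",im)
print(o['time'],o['tool_pos'],np.rad2deg(o['ee_rot']),o['width'])
u=np.array([np.cos(np.deg2rad(85)),np.sin(np.deg2rad(85))]);v=np.array([u[1],-u[0]]);c=np.array([.5809,.3472])
print(w2p("wrist",[np.r_[c+u*.097+v*s*.037,.012] for s in(-1,1)],o))
go(.5809,.3472,.0105,85,5)
E
```

```text
10.4 [0.58086645 0.34786233 0.10583893] [ 1.79979965e+02 -1.23335144e-02  8.47753908e+01] 0.039574633143000616
[[234.68859405  99.55892521]
 [322.36223192  99.13748229]]
-0.02 0 1.91 0 -0 -0.001; -0.02 0 1.91 0 -0 -0.001; -0.02 0 1.91 0 -0 -0.001; -0.02 0 1.91 0 -0 -0.001; -0.02 0 1.91 0 -0 -0.001
```

View pics/w4.png

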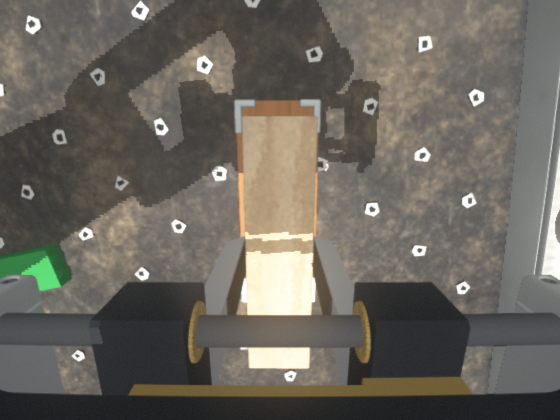

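The long tray's lip corners at (235,100) and (321,100) match the prediction. I check the held strip's end (row 116), then lower.

```bash
python3 - <<'E'
from h import *
o=get_obs();P=p2w("wrist",[[243,116],[316,116]],.1183,o)
r=R.from_euler('xyz',o['ee_rot']);print(r.inv().apply(P-o['tool_pos']).round(4))
E
```

```text
[[ 0.0793 -0.0186 -0.0125]
 [ 0.0793  0.0194 -0.0125]]
```

>>> step_arm(increments="0 0 2.5 0 0 0; 0 0 3.5 0 0 0; 0 0 2.5 0 0 0; 0 0 0.5 0 0 0; 0 0 0 0 0 0")

```text
time: 10.95
tool_pos: [0.58, 0.3483, 0.0145]
ee_rot: [-3.14, 0.001, 1.481]
wrist_force: [-0.6, -0.5, -0.8]
width: 0.0394
```

>>> step_arm(increments="0 0 0 0 0 0; 0 0 0 0 0 0; 0 0 0 0 0 0; 0 0 0 0 0 0; 0 0 0 0 0 0")

```text
time: 11.45
tool_pos: [0.5809, 0.3489, 0.0161]
ee_rot: [3.141, -0.001, 1.481]
wrist_force: [0.5, 0.2, -0.7]
width: 0.0397
```

>>> step_arm(increments="-0.1 0 0.3 0 0 0; 0 0 0.25 0 0 0; 0 0 0 0 0 0; 0 0 0 0 0 0; 0 0 0 0 0 0")

```text
time: 11.95
tool_pos: [0.5804, 0.3477, 0.0097]
ee_rot: [-3.141, 0.0, 1.481]
wrist_force: [-0.2, -0.2, -1.0]
width: 0.0401
```

>>> step_arm(increments="0 0 0 0 0 0; 0 0 0 0 0 0; 0 0 0 0 0 0; 0 0 0 0 0 0; 0 0 0 0 0 0", claw=-0.4)

```text
time: 12.45
tool_pos: [0.5806, 0.3478, 0.0101]
ee_rot: [3.141, -0.0, 1.481]
wrist_force: [0.5, -0.5, -1.0]
width: 0.066
```

>>> step_arm(increments="0 0 -2 0 0 0; 0 0 -4 0 0 0; 0 0 -4 0 0 0; 0 0 -4 0 0 0; 0 0 -1 0 0 0")

```text
time: 12.95
tool_pos: [0.583, 0.349, 0.1671]
ee_rot: [3.132, -0.006, 1.481]
wrist_force: [0.2, 0.1, 0.7]
width: 0.0657
```

```bash
python3 -c "
from h import *
go(.548,-.1207,.16,88.7,10)"
```

```text
-4.71 0.07 0.04 0.001 -0.001 -0.007; -4.71 0.04 0.05 0.001 -0.001 -0.007; -4.71 0.01 0.05 0.001 -0.001 -0.007; -4.71 -0.02 0.05 0.001 -0.001 -0.007; -4.71 -0.05 0.05 0.001 -0.001 -0.007; -4.71 -0.09 0.06 0.001 -0.001 -0.007; -4.71 -0.12 0.06 0.001 -0.001 -0.007; -4.71 -0.15 0.06 0.001 -0.001 -0.007; -4.71 -0.18 0.07 0.001 -0.001 -0.007; -4.71 -0.21 0.07 0.001 -0.001 -0.007
```

>>> step_arm(increments="-4.7 0 0 0 0 -0.007; -4.7 0 0 0 0 -0.007; -4.7 0 0 0 0 -0.007; -4.7 0 0 0 0 -0.007; -4.7 0 0 0 0 -0.007", claw=-0.7)

```text
time: 13.45
tool_pos: [0.5617, 0.1117, 0.1586]
ee_rot: [-3.14, 0.0, 1.516]
wrist_force: [0.7, -0.1, -0.1]
width: 0.0801
```

>>> step_arm(increments="-4.7 -0.1 0 0 0 -0.007; -4.7 -0.1 0 0 0 -0.007; -4.7 -0.1 0 0 0 -0.007; -4.7 -0.2 0 0 0 -0.007; -4.7 -0.2 0 0 0 -0.007")

```text
time: 13.95
tool_pos: [0.5451, -0.1227, 0.1587]
ee_rot: [-3.14, -0.001, 1.551]
wrist_force: [0.7, 0.0, -0.7]
width: 0.0801
```

>>> step_arm(increments="0 0 0 0 0 0; 0 0 0 0 0 0; 0 0 0 0 0 0; 0 0 0 0 0 0; 0 0 0 0 0 0")

```text
time: 14.45
tool_pos: [0.5463, -0.1197, 0.1599]
ee_rot: [-3.142, -0.0, 1.553]
wrist_force: [-0.7, 0.5, -0.7]
width: 0.0802
```

```bash
python3 - <<'E'
from look import *
o,k=look("w5",[.548,-.1207,.018])
go(.548,-.1207,.006,88.7,5)
E
```

```text
14.45 [ 0.54627103 -0.11967933  0.15988373] [-1.79997796e+02 -1.82775415e-02  8.89800245e+01] 0.08019395337187628
[280.70762831 198.71118281] 5615 [ 549.8 -121.   120.3   55.6   91.2]
-0.02 0.03 3.08 0 -0 0.001; -0.02 0.03 3.08 0 -0 0.001; -0.02 0.03 3.08 0 -0 0.001; -0.02 0.03 3.08 0 -0 0.001; -0.02 0.03 3.08 0 -0 0.001
```

View pics/w5.png

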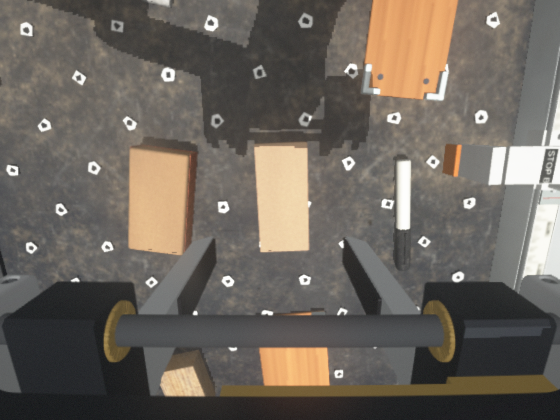

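Short strip at px (282,197), 120x56 mm, at (550,-121), yaw 91; sanding block and marker are both clear of the fingers.

>>> step_arm(increments="0 0.35 2.5 0 0 -0.035; -0.1 0 3.5 0 0 0; 0 0 4 0 0 0; 0 0 3 0 0 0; 0 0 1.4 0 0 0")

```text
time: 15.0
tool_pos: [0.5474, -0.1207, 0.0125]
ee_rot: [-3.136, -0.002, 1.587]
wrist_force: [-0.3, 0.0, -0.9]
width: 0.0796
```

>>> step_arm(increments="0 0 0 0 0 0; 0 0 0 0 0 0; 0 0 0 0 0 0; 0 0 0 0 0 0; 0 0 0 0 0 0")

```text
time: 15.5
tool_pos: [0.5505, -0.1225, 0.0174]
ee_rot: [3.139, 0.001, 1.586]
wrist_force: [-0.5, 0.1, -0.0]
width: 0.0796
```

>>> step_arm(increments="0.1 0 0.6 0 0 0; 0 0 0.5 0 0 0; 0 0 0 0 0 0; 0 0 0 0 0 0; 0 0 0 0 0 0")

```text
time: 16.0
tool_pos: [0.5496, -0.1212, 0.0049]
ee_rot: [-3.142, -0.0, 1.586]
wrist_force: [0.5, -0.7, 0.6]
width: 0.0797
```

>>> step_arm(increments="0 0 0 0 0 0; 0 0 0 0 0 0; 0 0 0 0 0 0; 0 0 0 0 0 0; 0 0 0 0 0 0", claw=1)

```text
time: 16.5
tool_pos: [0.5497, -0.1212, 0.0051]
ee_rot: [3.141, -0.0, 1.586]
wrist_force: [-0.5, -0.0, 0.9]
width: 0.0546
```

```bash
python3 -c "
from h import *
o=get_obs();print(o['tool_pos'],o['width'])
o['tool_pos']=o['tool_pos']+[0,0,.10]
go(.5631,-.3493,.11,94.5,6,o)"
```

```text
[ 0.54967239 -0.12120064  0.00506904] 0.05461603434358046
-3.8 0.17 -0.08 0 -0 -0.011; -3.81 0.13 -0.08 0 -0 -0.011; -3.81 0.09 -0.08 0 -0 -0.011; -3.81 0.05 -0.08 0 -0 -0.011; -3.81 0.01 -0.08 0 -0 -0.011; -3.81 -0.03 -0.08 0 -0 -0.011
```

>>> step_arm(increments="0 0 -2 0 0 0; 0 0 -4 0 0 0; 0 0 -4 0 0 0; -3.8 0.2 0 0 0 -0.011; -3.8 0.1 0 0 0 -0.011")

```text
time: 17.0
tool_pos: [0.5555, -0.1975, 0.1075]
ee_rot: [3.137, 0.002, 1.611]
wrist_force: [0.4, 0.3, -1.4]
width: 0.0547
```

>>> step_arm(increments="-3.8 0.1 0 0 0 -0.011; -3.8 0 0 0 0 -0.011; -3.8 0 0 0 0 -0.011; -3.8 0 0 0 0 -0.011; 0 0 0 0 0 0")

```text
time: 17.5
tool_pos: [0.5622, -0.3536, 0.1037]
ee_rot: [-3.14, 0.001, 1.647]
wrist_force: [0.7, 0.1, -0.9]
width: 0.0548
```

>>> step_arm(increments="0 0 0 0 0 0; 0 0 0 0 0 0; 0 0 0 0 0 0; 0 0 0 0 0 0; 0 0 0 0 0 0")

```text
time: 18.0
tool_pos: [0.5635, -0.348, 0.1053]
ee_rot: [3.141, 0.0, 1.653]
wrist_force: [0.1, 0.1, -1.0]
width: 0.0545
```

```bash
python3 - <<'E'
from h import *
o=get_obs(); im=snapshot("wrist")[:,:,::-1].copy(); cv2.imwrite("pics/w6.png",im)
print(o['time'],o['tool_pos'],np.rad2deg(o['ee_rot']),o['width'])
a=np.deg2rad(94.5);u=np.array([np.cos(a),np.sin(a)]);v=np.array([u[1],-u[0]]);c=np.array([.5631,-.3493])
print(w2p("wrist",[np.r_[c+u*.077+v*s*.0445,.012] for s in(-1,1)],o))
go(.5631,-.3493,.0105,94.5,5)
E
```

```text
18.0 [ 0.56352591 -0.34796743  0.10525805] [1.79982773e+02 3.83249989e-03 9.47091208e+01] 0.05449749491656263
[[227.02039364 124.4241087 ]
 [330.67474665 124.74838978]]
-0.02 -0.01 1.89 0 0 0.001; -0.02 -0.01 1.89 0 0 0.001; -0.02 -0.01 1.89 0 0 0.001; -0.02 -0.01 1.89 0 0 0.001; -0.02 -0.01 1.89 0 0 0.001
```

View pics/w6.png

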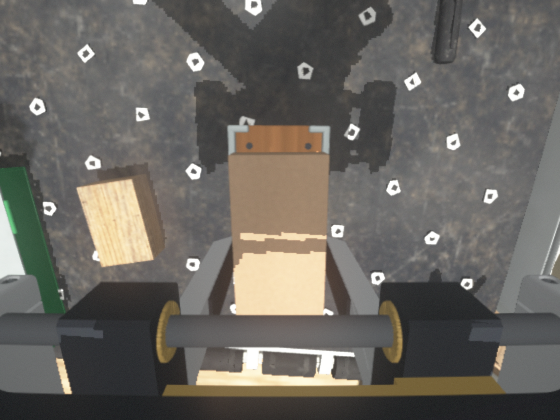

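The short tray's lip corners (228,126) and (329,126) match the prediction, and the strip is square above it. I lower and release.

>>> step_arm(increments="-0.1 0 2.5 0 0 0; 0 0 3.5 0 0 0; 0 0 2.5 0 0 0; 0 0 0.4 0 0 0; 0 0 0 0 0 0")

```text
time: 18.55
tool_pos: [0.5629, -0.3493, 0.0152]
ee_rot: [-3.14, -0.001, 1.652]
wrist_force: [0.7, -0.8, -0.6]
width: 0.0548
```

>>> step_arm(increments="0 0 0 0 0 0; 0 0 0 0 0 0; 0 0 0 0 0 0; 0 0 0 0 0 0; 0 0 0 0 0 0")

```text
time: 19.05
tool_pos: [0.5636, -0.35, 0.0165]
ee_rot: [3.141, 0.001, 1.652]
wrist_force: [-0.5, 0.2, -1.2]
width: 0.0542
```

>>> step_arm(increments="0 0 0.3 0 0 0; 0 0 0.3 0 0 0; 0 0 0 0 0 0; 0 0 0 0 0 0; 0 0 0 0 0 0")

```text
time: 19.55
tool_pos: [0.5633, -0.3498, 0.0098]
ee_rot: [-3.141, -0.0, 1.652]
wrist_force: [0.1, 0.5, -1.8]
width: 0.055
```

>>> step_arm(increments="0 0 0 0 0 0; 0 0 0 0 0 0; 0 0 0 0 0 0; 0 0 0 0 0 0; 0 0 0 0 0 0", claw=-0.6)

```text
time: 20.05
tool_pos: [0.5634, -0.3499, 0.0101]
ee_rot: [3.141, 0.0, 1.652]
wrist_force: [0.0, 0.9, 0.7]
width: 0.0753
```

>>> step_arm(increments="0 0 -2 0 0 0; 0 0 -4 0 0 0; 0 0 -4 0 0 0; 0 0 -4 0 0 0; 0 0 -1 0 0 0")

```text
time: 20.55
tool_pos: [0.5655, -0.3514, 0.1669]
ee_rot: [3.133, 0.007, 1.652]
wrist_force: [1.1, -0.6, 0.3]
width: 0.0752
```

```bash
python3 -c "
from h import *
go(.42,-.3675,.16,102.7,4)"
```

```text
-0.11 -3.66 0.14 0.002 0.002 -0.035; 0.02 -3.66 0.15 0.002 0.002 -0.035; 0.15 -3.66 0.16 0.002 0.002 -0.035; 0.28 -3.65 0.17 0.002 0.002 -0.035
```

```bash
python3 - <<'E'
from h import *
for a,b in [((553,362),(417,465)),((640,348),(515,580))]:
    r=[]
    for z in np.arange(0,.2,.01):
        A=p2w("top",np.array(a)/1.4,z)[0];B=p2w("scene",np.array(b)/1.4,z)[0];r.append((np.hypot(*(A-B)[:2]),z,A.round(3)))
    print(min(r,key=lambda t:t[0]))
E
```

```text
(np.float64(0.0014685536932805105), np.float64(0.03), array([ 0.32 , -0.329,  0.03 ]))
(np.float64(0.003921496027270342), np.float64(0.04), array([ 0.345, -0.515,  0.04 ]))
```

>>> step_arm(increments="0 -3.6 0.1 0 0 -0.035; 0 -3.6 0.1 0 0 -0.035; 0.2 -3.6 0.1 0 0 -0.035; 0.3 -3.6 0.1 0 0 -0.035; 0 0 0 0 0 0")

```text
time: 21.05
tool_pos: [0.416, -0.3639, 0.1545]
ee_rot: [-3.139, -0.002, 1.789]
wrist_force: [0.0, 0.3, -0.3]
width: 0.0752
```

>>> step_arm(increments="0 0 0 0 0 0; 0 0 0 0 0 0; 0 0 0 0 0 0; 0 0 0 0 0 0; 0 0 0 0 0 0")

```text
time: 21.55
tool_pos: [0.4206, -0.3639, 0.1557]
ee_rot: [3.142, -0.0, 1.793]
wrist_force: [-0.3, 0.3, 0.4]
width: 0.0753
```

```bash
python3 - <<'E'
from look import *
o,k=look("w7",[.42,-.3675,.03])
E
```

```text
21.55 [ 0.42055654 -0.36391208  0.15573724] [ 1.79997361e+02 -1.70615639e-02  1.02711319e+02] 0.0752819542409709
[278.0802551  204.61660477] 3543 [ 420.3 -367.5   76.9   50.7  103.7]
```

View pics/w7.png

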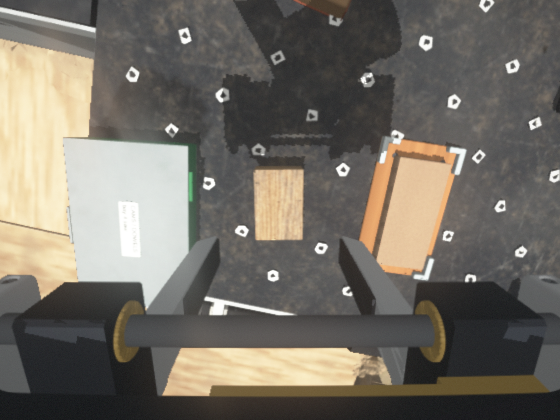

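The case at left is only about 40 mm high and ends near px column 200, so the finger clears it. Block_low at (278,205) reads (420,-367.5) mm, yaw 103.7. The short strip looks seated in its tray.

>>> step_arm(increments="-0.35 0 2.5 0 0 -0.015; 0 -0.1 3.5 0 0 0; 0 0 4 0 0 0; 0 0 3 0 0 0; 0 0 0.8 0 0 0")

```text
time: 22.1
tool_pos: [0.4176, -0.3653, 0.0136]
ee_rot: [-3.138, -0.007, 1.807]
wrist_force: [-0.0, -0.2, -1.0]
width: 0.075
```

>>> step_arm(increments="0 0 0 0 0 0; 0 0 0 0 0 0; 0 0 0 0 0 0; 0 0 0 0 0 0; 0 0 0 0 0 0")

```text
time: 22.6
tool_pos: [0.4203, -0.3683, 0.0193]
ee_rot: [3.14, 0.002, 1.807]
wrist_force: [-0.2, -0.1, -1.0]
width: 0.0752
```

>>> step_arm(increments="0.1 0 0.5 0 0 0; 0 0 0.3 0 0 0; 0 0 0 0 0 0; 0 0 0 0 0 0; 0 0 0 0 0 0")

```text
time: 23.1
tool_pos: [0.4195, -0.3668, 0.0099]
ee_rot: [3.142, -0.0, 1.807]
wrist_force: [0.5, 0.2, 0.5]
width: 0.0752
```

>>> step_arm(increments="0 0 0 0 0 0; 0 0 0 0 0 0; 0 0 0 0 0 0; 0 0 0 0 0 0; 0 0 0 0 0 0", claw=1)

```text
time: 23.6
tool_pos: [0.4196, -0.3667, 0.01]
ee_rot: [3.141, 0.0, 1.807]
wrist_force: [0.8, -0.2, 0.5]
width: 0.0499
```

```bash
python3 -c "
from h import *
o=get_obs();print(o['tool_pos'],o['width'])
o['tool_pos']=o['tool_pos']+[0,0,.14]
a=np.deg2rad(84.2);print(.6849-.054*np.cos(a),.0913-.054*np.sin(a))
go(.6794,.0376,.15,84.2,10,o)"
```

```text
[ 0.41955095 -0.36674778  0.01001507] 0.04985418298059348
0.6794429599521209 0.037576441723245445
3.32 3.47 0 0 0 0.034; 3.44 3.36 0 0 0 0.034; 3.55 3.24 0 0 0 0.034; 3.66 3.12 0 0 0 0.034; 3.76 2.99 0 0 0 0.034; 3.86 2.86 0 0 0 0.034; 3.95 2.73 0 0 0 0.034; 4.04 2.6 0 0 0 0.034; 4.13 2.46 0 0 0 0.034; 4.21 2.32 0 0 0 0.034
```

>>> step_arm(increments="0 0 -3 0 0 0; 0 0 -4 0 0 0; 0 0 -4 0 0 0; 0 0 -3 0 0 0; 3.3 3.5 0 0 0 0.034")

```text
time: 24.1
tool_pos: [0.4462, -0.3322, 0.1561]
ee_rot: [3.137, 0.011, 1.764]
wrist_force: [1.4, -0.2, -0.2]
width: 0.0498
```

>>> step_arm(increments="3.4 3.4 0 0 0 0.034; 3.5 3.2 0 0 0 0.034; 3.7 3.1 0 0 0 0.034; 3.8 3 0 0 0 0.034; 3.9 2.9 0 0 0 0.034")

```text
time: 24.6
tool_pos: [0.5767, -0.1222, 0.1499]
ee_rot: [-3.141, 0.0, 1.601]
wrist_force: [0.8, -0.6, 0.2]
width: 0.0498
```

>>> step_arm(increments="3.9 2.7 0 0 0 0.034; 4 2.6 0 0 0 0.034; 4.1 2.5 0 0 0 0.034; 4.2 2.3 0 0 0 0.034; 0 0 0 0 0 0")

```text
time: 25.1
tool_pos: [0.6818, 0.042, 0.148]
ee_rot: [-3.14, -0.003, 1.473]
wrist_force: [0.5, -0.3, -0.8]
width: 0.05
```

>>> step_arm(increments="0 0 0 0 0 0; 0 0 0 0 0 0; 0 0 0 0 0 0; 0 0 0 0 0 0; 0 0 0 0 0 0")

```text
time: 25.6
tool_pos: [0.6801, 0.035, 0.1505]
ee_rot: [3.141, -0.0, 1.465]
wrist_force: [1.1, -0.4, -0.7]
width: 0.0495
```

```bash
python3 - <<'E'
from h import *
o=get_obs(); im=snapshot("wrist")[:,:,::-1].copy(); cv2.imwrite("pics/w8.png",im)
print(o['time'],o['tool_pos'],np.rad2deg(o['ee_rot']),o['width'])
a=np.deg2rad(84.2);u=np.array([np.cos(a),np.sin(a)]);v=np.array([u[1],-u[0]]);c=np.array([.6849,.0913])
print("tray lips",w2p("wrist",[np.r_[c+u*.11+v*s*.042,.012] for s in(-1,1)],o))
print("block exp",w2p("wrist",[np.r_[c+u*(.048+t)+v*s*.0225,.04] for t in (-.045,.045) for s in(-1,1)],o))
go(.6794,.0376,.016,84.2,5)
E
```

```text
25.6 [0.68009473 0.03501402 0.15045338] [ 1.79967781e+02 -6.06032114e-03  8.39547224e+01] 0.049540392189500654
tray lips [[231.97348539  24.78799535]
 [322.11583979  24.28579666]]
block exp [[253.28525265 142.90711156]
 [301.90221039 142.66183041]
 [250.67346822  35.9671531 ]
 [303.26214142  35.67612009]]
0.05 -0.02 2.69 0 -0 -0.001; 0.05 -0.02 2.69 0 -0 -0.001; 0.05 -0.02 2.69 0 -0 -0.001; 0.05 -0.02 2.69 0 -0 -0.001; 0.05 -0.02 2.69 0 -0 -0.001
```

View pics/w8.png

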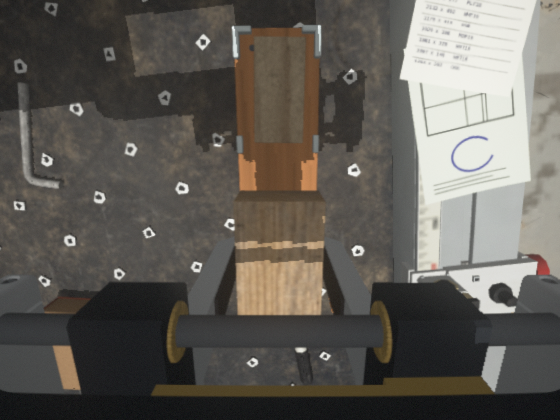

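Block_tall sits at rows 37–142, as expected for a centre at +48 mm. At lower right, the stop clamp (470,290) is close to the gripper's body, so I check its height before lowering.

```bash
python3 - <<'E'
from h import *
for a,b in [((428,88),(668,254)),((431,183),(567,285)),((441,122),(632,270))]:
    r=[]
    for z in np.arange(0,.25,.01):
        A=p2w("top",np.array(a)/1.4,z)[0];B=p2w("scene",np.array(b)/1.4,z)[0];r.append((np.hypot(*(A-B)[:2]).round(4),z,A.round(3)))
    print(min(r,key=lambda t:t[0]))
im=cv2.imread("pics/raw_scene0.png")[130:260,370:520];cv2.imwrite("pics/clamp.png",cv2.resize(im,None,fx=4,fy=4,interpolation=2))
t=cv2.imread("pics/raw_top0.png")[50:140,270:340];cv2.imwrite("pics/clampt.png",cv2.resize(t,None,fx=5,fy=5,interpolation=2))
E
```

```text
(np.float64(0.0105), np.float64(0.03), array([ 0.957, -0.081,  0.03 ]))
(np.float64(0.0046), np.float64(0.02), array([ 0.731, -0.081,  0.02 ]))
(np.float64(0.0123), np.float64(0.03), array([ 0.873, -0.108,  0.03 ]))
```

View pics/clamp.png

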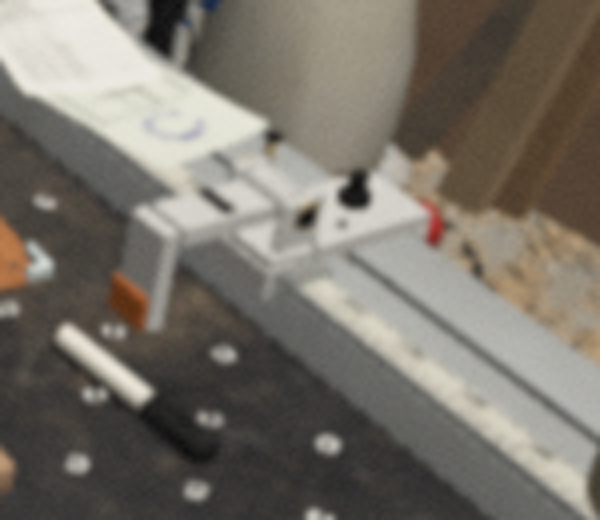

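The stop is low (roughly 50 mm) and at y≈-0.08, below and beside the gripper's body, so it is safe to lower.

>>> step_arm(increments="0.2 0 2.5 0 0 0; 0 0 3.5 0 0 0; 0 0 3.5 0 0 0; 0 0 2.5 0 0 0; 0 0 0.6 0 0 0")

```text
time: 26.15
tool_pos: [0.6775, 0.0379, 0.0194]
ee_rot: [-3.134, 0.001, 1.466]
wrist_force: [-0.2, 0.6, -1.3]
width: 0.0496
```

>>> step_arm(increments="0 0 0 0 0 0; 0 0 0 0 0 0; 0 0 0 0 0 0; 0 0 0 0 0 0; 0 0 0 0 0 0")

```text
time: 26.65
tool_pos: [0.6813, 0.0381, 0.0254]
ee_rot: [3.139, -0.0, 1.467]
wrist_force: [-0.6, -0.7, -0.6]
width: 0.0501
```

>>> step_arm(increments="0 0 0.4 0 0 0; 0 0 0.4 0 0 0; 0 0 0 0 0 0; 0 0 0 0 0 0; 0 0 0 0 0 0")

```text
time: 27.15
tool_pos: [0.6805, 0.0381, 0.0159]
ee_rot: [-3.142, -0.0, 1.467]
wrist_force: [0.4, -1.0, -0.5]
width: 0.0499
```

>>> step_arm(increments="0 0 0.1 0 0 0; 0 0 0 0 0 0; 0 0 0 0 0 0")

```text
time: 27.45
tool_pos: [0.6806, 0.0381, 0.015]
ee_rot: [3.142, -0.0, 1.467]
wrist_force: [-1.0, -0.1, -1.4]
width: 0.0499
```

>>> step_arm(increments="0 0 0 0 0 0; 0 0 0 0 0 0; 0 0 0 0 0 0; 0 0 0 0 0 0; 0 0 0 0 0 0", claw=-0.5)

```text
time: 27.95
tool_pos: [0.6806, 0.0381, 0.0151]
ee_rot: [3.141, -0.0, 1.467]
wrist_force: [-0.2, 0.4, 0.6]
width: 0.0705
```

>>> step_arm(increments="0 0 -2 0 0 0; 0 0 -4 0 0 0; 0 0 -4 0 0 0; 0 0 -4 0 0 0; 0 0 -4 0 0 0")

```text
time: 28.45
tool_pos: [0.6803, 0.0381, 0.1967]
ee_rot: [3.141, -0.0, 1.467]
wrist_force: [1.0, 0.5, 0.4]
width: 0.0705
```

>>> step_arm(increments="0 -5 0 0 0 0; 0 -5 0 0 0 0; 0 -5 0 0 0 0; 0 -5 0 0 0 0; 0 -5 0 0 0 0")

```text
time: 28.95
tool_pos: [0.4298, 0.0642, 0.1949]
ee_rot: [3.141, -0.0, 1.467]
wrist_force: [-0.7, -0.2, 1.2]
width: 0.0704
```

>>> step_arm(increments="0 0 0 0 0 0; 0 0 0 0 0 0; 0 0 0 0 0 0; 0 0 0 0 0 0; 0 0 0 0 0 0")

```text
time: 29.45
tool_pos: [0.433, 0.0639, 0.1949]
ee_rot: [-3.141, -0.0, 1.466]
wrist_force: [-0.6, -0.2, 0.0]
width: 0.0705
```

```bash
python3 - <<'E'
from h import *
for n in ("top","scene"):
    im=snapshot(n)[:,:,::-1].copy(); cv2.imwrite(f"pics/raw_{n}9.png",im);cv2.imwrite(f"pics/{n}9.png",cv2.resize(im,(784,588),interpolation=2))
t=cv2.imread("pics/raw_top9.png")[100:260,120:440];cv2.imwrite("pics/fin.png",cv2.resize(t,None,fx=2.5,fy=2.5,interpolation=2))
print(get_obs()['tool_pos'])
E
```

```text
[0.43265305 0.0639098  0.19475475]
```

View pics/fin.png

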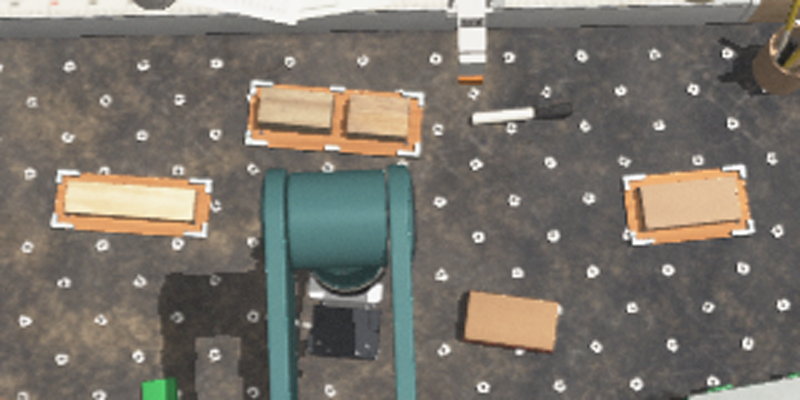

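View pics/scene9.png

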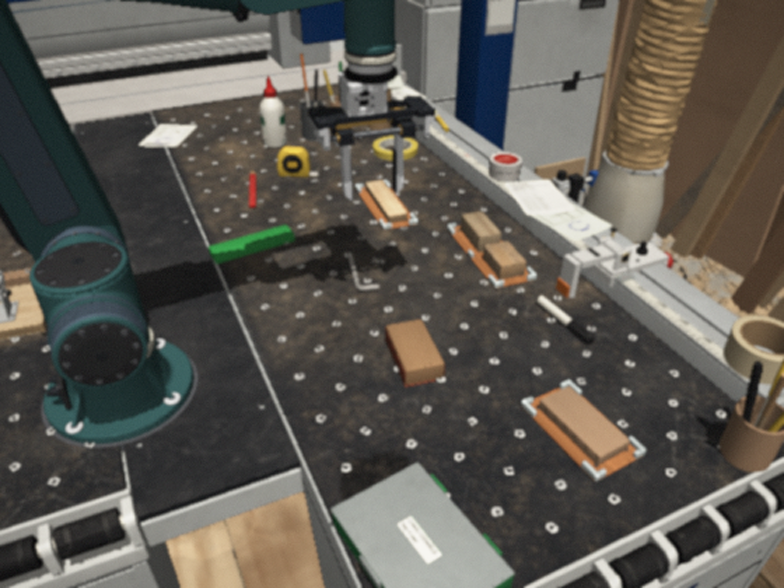

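```bash
python3 - <<'E'
from h import *
im=cv2.imread("pics/raw_top9.png");hsv=cv2.cvtColor(im,cv2.COLOR_BGR2HSV)
base=(hsv[...,1]>30)&(hsv[...,1]<112)&(hsv[...,2]>130)&(hsv[...,0]<28)
base=cv2.morphologyEx(base.astype(np.uint8),cv2.MORPH_OPEN,np.ones((3,3)))
for n,c,ang,z,L in [("long",(.5809,.3472),85,.022,0),("short",(.5631,-.3493),94.5,.022,0),("tall",(.6849,.0913),84.2,.04,.048),("low",(.6849,.0913),84.2,.034,-.054)]:
    a=np.deg2rad(ang);u=np.array([np.cos(a),np.sin(a)]);v=np.array([u[1],-u[0]])
    k=comp(base,w2p("top",[np.r_[np.array(c)+u*L,z]])[0]);r=rect("top",k,z)
    d=r[:2]/1000-c;print(n,r,"x %.4f y %.4f"%(d@v,d@u))
m=(hsv[...,1]>60)&(hsv[...,2]>100)&(hsv[...,0]<25)
print("sand",rect("top",comp(m,(324,228)),.032))
d=cv2.absdiff(im,cv2.imread("pics/raw_top0.png")).max(2);print("marker diff",d[138:155,305:352].max())
a,b=[cv2.imread(f"pics/raw_scene{i}.png")[178:210,245:275] for i in(0,9)];print("hex diff mean",cv2.absdiff(a,b).mean())
E
```

```text
long [580.6 346.8 163.2  41.8  85. ] x -0.0003 y -0.0004
short [ 562.6 -349.2  121.    56.1   95.1] x -0.0005 y 0.0001
tall [691.1 138.5  93.2  45.4  82.8] x 0.0014 y 0.0476
low [680.5  36.9  75.5  49.9  83.3] x 0.0011 y -0.0546
sand [ 417.9 -120.1  111.1   63.4   81. ]
marker diff 11
hex diff mean 20.94097222222222
```

```bash
python3 -c "
from bench import *
print(close_job())"
```

```text
the job is handed in; nothing more can be done
None
```

All four pieces are in their trays and I handed the job in at about 29.5 s of the 93 s. `close_job()` reports no verdict, so the figures below come from my own last check.

| Piece | Tray | Offset from tray centre, x / y (mm) | Angle to tray |
|---|---|---|---|
| Long strip | Long narrow | -0.3 / -0.4 | under 1° |
| Short wide strip | Short wide | -0.5 / 0.1 | under 1° |
| Tall block | Pair | 1.4 / 47.6 | 1.4° |
| Low block | Pair | 1.1 / -54.6 | 0.9° |

- **Blocks:** their centres are about 102 mm apart, which leaves a gap of roughly 20 mm.
- **Flatness:** I judged it only from the top and scene views; I did not measure heights or tilt.
- **Bystanders:** the sanding block measured at the same position as at the start. The marker's part of the top picture is unchanged.
- **Hex key:** my picture-difference check was not conclusive, because its patch differs from the first picture (mean 21). I put that down to the arm's shadow; by eye the key lies in the same place in the scene view.
- **Arm:** it was parked open and clear at z = 0.195 m.

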